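Settle a tube of pins on the jogger

ROBOT

A 7-joint arm with a two-finger parallel gripper is mounted at the origin on the work surface. World frame = base frame: x ahead of the robot, y to its left, z up, the work surface at z = 0. Lengths are in m, angles in rad, forces in N, time in s.
With the tool pointing down it reaches from about 0.4 to 0.875 m from the base axis. Payload 19.3 kg.
Tool frame: the origin (TCP) lies at the very end of the fingers, on their centre line; the grasp point (between the pads) lies 19 mm behind it (hold_point_z is the distance from the TCP to the grasp point, in m); z points along the fingers, y is the direction in which the jaws open and shut (so a half turn about z gives the same grasp; the last joint's range is limited). The gripper opens to 85 mm and grips with 20 to 120 N. Pads are 22 mm wide; open, the fingers measure 114 mm over their backs; the gripper's body (76 mm by 85 mm) begins 54 mm behind the grasp point. The pads swing forward as they close: fully open they stand 13 mm farther back than shut.
Start: joints at [1.254, 0.521, -0.036, 1.599, 0.021, 1.021, -0.113], TCP at [0.153, -0.606, 0.198] pointing down, gripper open.
Joint ranges: [-2.91, 2.91], [-0.3, 2.13], [-1.5, 1.42], [0.17, 2.43], [-1.26, 4.41], [0.16, 1.93], [-2.52, 2.52]. Speed limits (rad/s): [1.89, 1.89, 2.39, 2.39, 3.01, 3.01, 3.01].

INTERFACE

Orientations are given as a unit quaternion [w, x, y, z].
In Python, from rig import observe, capture, finish_job, hold_point_z gives the robot as it stands.
- The arm moves only by the tool play_rows, never from a script. Its argument "steps" is text: rows parted by semicolons, each of 7 numbers parted by spaces: the shift along the tool's x, y, z in cm, then the turn, a rotation vector about the tool's x, y, z in degrees, then the opening, from 0 (shut) to 1 (fully open). A call has 1 to 12 rows; each row shifts and turns the commanded pose from where the row before left it, along the tool's axes as they then stand; what a row does not reach is not made up. A row lasts 1/10 s, in which the tool goes at most 50 mm and 8.59 degrees, less where a joint would pass 70% of its speed; a pose out of reach is approached as far as the arm can. A call with a gripper value outside its range is refused whole. The fingers move at their own pace and stop on an object; "grip_force" is the grip in N (left out, the last holds). Time passes only in rows, so rows that do not move let the fingers close. It gives the time, the measured TCP pose, the force and the opening at its end, in the units of the state.
- observe(): the state, without advancing time (a new reading comes with each control period).
- capture(name): name is "side" or "top"; returns a dict with "pixels" (400x640x3 uint8, red, green, blue), "depth" (400x640 float32, m along the optical axis (not along the pixel's ray), 0 where there is no reading), "K" (3x3 intrinsics, pixels), "dist_coeffs" ([k1, k2, p1, p2, k3] as OpenCV has them; the pictures are not rectified), "R" (3x3) and "t" (3): a world point X has camera coordinates R X + t. Camera axes: x right, y down, z forward; pixel columns grow to the right and rows downward; lengths in m; the calibration is good to about 2 mm. A picture is of the moment at which its call begins.
- finish_job(): hands the job in, once; it reports no verdict.
The state is a dict: "time_s": time; "q": joint angles; "joint_velocities": joint speeds; "tau": joint torques, N m; "ee_pos": TCP position; "orientation": TCP orientation; "force": force on the tool from outside, world axes, zero at the start; "moment": the same for the moment, N m; "grip_width": finger opening in m.
Only numpy, scipy, OpenCV 4.12 (cv2) and the standard library are available. Lean on these libraries where they do the work, as an engineer would, in place of code of your own. Each camera call takes 0.05 s, during which the arm holds its last target.

TASK

Take the tall tube of steel pins out of the rack and seat it upright, fully home, in the round hole of the jogger's nest, and let go of it. Then run the jogger by pressing the control box's spring plunger half-way down (head level with the top of the steel post beside it) and keep it half-way, never near the bottom where it trips; hold it for at least three seconds and finish the program while still holding it there. Leave the two short tubes, the caster and the shackle alone.

Things in the scene. Friction and masses are not known exactly. Their poses are not given: they have to be found in the camera images.
- tall_mid (a point): Centre (half-way up, on the axis) of the tall tube: a closed rigid grey cylinder with a black cap of the same diameter, 22 mm diameter, 120 mm long, about 70 g; z points to the capped end. It starts upright in one of the rack's three holes, its foot 40 mm below the rack's top, so 80 mm stick out. The two short tubes look the same but are only 85 mm long (45 mm stick out).
- short1_mid (a point): Centre of a short tube, 22 mm diameter, 85 mm long, standing in another hole of the rack; leave it alone.
- short2_mid (a point): Centre of the other short tube, 22 mm diameter, 85 mm long; leave it alone.
- rack: Fixed pale wooden block, 62 mm (its x) by 190 mm (its y) by 50 mm high; origin at the centre of its underside. Three round holes 24 mm in diameter and 40 mm deep stand in a row along its y axis, 65 mm apart, the middle one at its centre.
- nest_mouth (a point): Centre of the mouth of the jogger's nest hole, 95 mm above the counter: round, 24 mm in diameter with a 4 mm chamfered lead-in, 40 mm deep, axis vertical. It is in a square aluminium block 56 mm wide and 45 mm high in the middle of a grey base 130 by 130 mm, 50 mm high. The jogger is fixed. With the tube seated, tall_mid is 20 mm above this point.
- plunger_top (a point): Centre of the top face of the spring plunger's round black head (44 mm diameter, 10 mm thick), 96 mm above the counter when released; moves down as it is pressed. It is at the middle of the fixed aluminium control box, 100 mm (x) by 120 mm (y) by 60 mm high. A steel gauge post 8 mm thick stands on the box 46 mm from the plunger's axis, on the box's +y side (this point's y axis); its top is 84 mm above the counter, where the top of the head is when half-way down.
- plunger (a joint): Travel of the plunger in m: 0 released (spring returns it), 0.012 half-way (runs), 0.024 at the bottom stop (past about 0.020 the control trips). The push needed is about 1.5 N to start and 0.4 N more per mm: 6 N half-way, 11 N at the bottom.
- tall: The tall tube itself; origin at the centre of its foot, 60 mm below tall_mid.
- caster: Loose steel caster standing on its plate, rubber wheel up, 60 by 50 by 75 mm, origin at the centre of its underside; leave it alone.
- shackle: Loose steel bow shackle lying flat, about 70 by 60 by 12 mm, origin near the middle on its underside; leave it alone.
There are look-alikes about, which are no part of the job. Leave any pink look-alike of the part that bears plunger_top alone.

How it is judged:
On the way, in this order (a step that is already met when the one before it is completed fails the run):
1. the tall tube is lifted clear out of the rack (height (world z) of tall_mid above 0.115 m), for 0.1 s.
2. the tall tube stands fully home in the jogger's nest, let go (horizontal distance between tall_mid and nest_mouth below 0.006 m and z of tall_mid in the frame of nest_mouth between 0.014 and 0.026 m and angle between tall_mid's own z axis and vertical below 0.12 rad and contact force between each of the fingers, the arm and tall below 0.1 N), for 0.2 s.
3. the robot holds the plunger half-way down (8 to 16 mm of its 24 mm) for 2 s, with the tube in the nest (value of joint plunger between 0.008 and 0.016 m and contact force between any of the fingers, the arm and plunger above 1 N and horizontal distance between tall_mid and nest_mouth below 0.006 m and z of tall_mid in the frame of nest_mouth between 0.014 and 0.026 m and angle between tall_mid's own z axis and vertical below 0.12 rad), for 2 s.
At the end, for the whole second after the job is handed in: The tall tube stands untouched in the jogger's nest (within 6 mm of fully down and of the hole's axis, tilted less than 0.12 rad) and the robot itself, still pushing with over 1 N, holds the plunger still at 8 to 16 mm of travel (all of step 3 and contact force between each of the fingers, the arm and tall below 0.1 N and velocity of joint plunger between -0.01 and 0.01 m/s); the arm keeps its last pose, push and grip.
It fails at once if plunger pressed past 20 mm, into its trip (value of joint plunger above 0.02 m).
It fails at once if plunger worked before the tube is in the nest (value of joint plunger above 0.005 m and horizontal distance between tall_mid and nest_mouth above 0.012 m).
It fails at once if a short tube is moved by more than 20 mm (distance of any of short1_mid, short2_mid from where it was at the start of the episode above 0.02 m).
It fails at once if the caster or the shackle is moved by more than 30 mm (distance of any of caster, shackle from where it was at the start of the episode above 0.03 m).
It also fails if it takes over 61 s, if anything falls off the work surface, if the arm or the gripper's body presses on something with over 40 N, if the wrist force passes 120 N, or if a joint passes its speed limit or range.

## Working session

There is one attempt and no reset: what is moved stays moved. The work goes in short steps, Python scripts to look and compute and a tool call to move; the robot and the scene stay as the last step left them, time stands still between calls to the robot, and variables do not carry over. Pictures are saved under pics/ and viewed, and the job is handed in when it is done.

Besides the shell and the picture viewer there is one more tool, called after "Call:" as name(argument=value, ...) on one line, values as JSON. play_rows: Moves the arm, as the interface text tells. Its arguments: {"type":"object","properties":{"steps":{"type":"string"},"grip_force":{"type":"number"}},"required":["steps"]}

```bash
mkdir -p pics; ls
cat > h.py <<'E'
import numpy as np, cv2
from rig import observe, capture, finish_job, hold_point_z
def save(n,c): cv2.imwrite('pics/'+n, c['pixels'][:,:,::-1])
def pt(c,u,v,z=None,depth=None):
    d=cv2.undistortPoints(np.array([[[u,v]]],float),c['K'],np.array(c['dist_coeffs'],float))[0,0]
    ray=np.array([d[0],d[1],1.]); R=np.array(c['R']);t=np.array(c['t'])
    if depth is None:
        o=-R.T@t; r=R.T@ray; return o+r*(z-o[2])/r[2]
    return R.T@(ray*depth-t)
def cloud(c):
    v,u=np.mgrid[0:400,0:640]
    d=cv2.undistortPoints(np.stack([u.ravel(),v.ravel()],1).astype(float)[:,None],c['K'],np.array(c['dist_coeffs'],float))[:,0]
    D=c['depth'].ravel()
    P=np.c_[d*D[:,None],D]
    W=(P-np.array(c['t']))@np.array(c['R'])
    W[D==0]=np.nan
    return W.reshape(400,640,3)
E
python3 - <<'E'
from h import *
print(observe(),hold_point_z)
for n in('top','side'):
    c=capture(n);save(n+'0.png',c);np.savez(''+n+'0.npz',**c)
    print(n,c['K'],-np.array(c['R']).T@c['t'],np.array(c['R']))
E
```

```text
pics
{'time_s': 0.0, 'q': array([ 1.25376476,  0.52204964, -0.03635762,  1.60002404,  0.02117895,
        1.02109832, -0.11280856]), 'joint_velocities': array([ 4.86754434e-05, -1.19053103e-03,  3.42478256e-04, -1.14291905e-03,
        7.35185349e-04,  9.15018830e-05,  1.08357578e-04]), 'tau': array([-4.61072668e-04, -9.27119637e+01,  1.97923690e+00, -3.69937456e+01,
        1.78656040e-02,  7.94914900e-03,  1.99060361e-05]), 'ee_pos': array([ 0.15259601, -0.60568043,  0.19789747]), 'orientation': array([-5.89346251e-04,  9.92393944e-01,  1.23101187e-01, -9.98616661e-05]), 'force': array([ 0.14416751, -0.32571116,  0.08897518]), 'moment': array([-0.06545542, -0.01487851, -0.00861921]), 'grip_width': 0.08551446408655214} 0.0187
top [[431.42536639   0.         317.83606505]
 [  0.         431.42536639 208.52533196]
 [  0.           0.           1.        ]] [0.39888649 0.00124077 1.04549242] [[ 0.01061136 -0.9997741  -0.0184161 ]
 [-0.98793464 -0.0076364  -0.15468301]
 [ 0.15450743  0.0198353  -0.9877925 ]]
side [[430.33179208   0.         323.00297403]
 [  0.         430.33179208 195.9892125 ]
 [  0.           0.           1.        ]] [-0.05251974  0.65721961  0.65829489] [[-0.75035435 -0.66102782  0.00325255]
 [-0.35252929  0.39599558 -0.84788596]
 [ 0.55918821 -0.63736153 -0.53016868]]
```

View pics/top0.png

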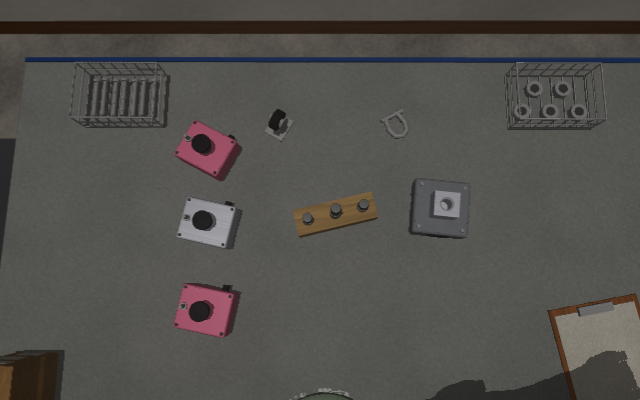

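View pics/side0.png

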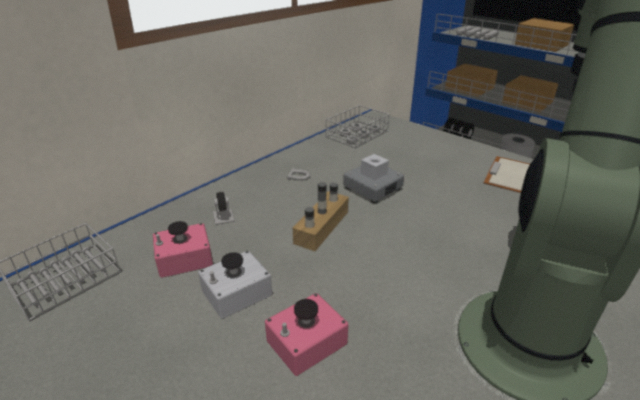

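The top view shows the rack's tubes at about (308,218), (336,211) and (364,205), the nest hole at (447,204), and the silver control box's plunger at (203,221), with pink look-alikes above and below it. In the side view the middle tube is the tall one.

```bash
python3 - <<'E'
from h import *
for n,rois in (('top',{'rack':(280,180,390,250),'nest':(400,170,480,245),'box':(165,185,250,260)}),('side',{'rack':(280,170,360,260),'nest':(335,145,415,205),'box':(190,240,280,320)})):
    c=dict(np.load(n+'0.npz'))
    for k,(a,b,d,e) in rois.items():
        im=cv2.resize(c['pixels'][b:e,a:d,::-1],None,fx=6,fy=6,interpolation=cv2.INTER_CUBIC)
        im=cv2.convertScaleAbs(im,alpha=1.5)
        cv2.imwrite(f'pics/{n}_{k}.png',im)
    W=cloud(c)
    if n=='top':
        for nm,(a,b,d,e),lo in (('tubeA',(295,205,320,230),.07),('tubeB',(322,195,350,225),.1),('tubeC',(352,193,376,216),.07),('nestblk',(425,180,470,225),.085),('plunger',(185,205,222,238),.088),('post',(178,205,195,228),.075)):
            w=W[b:e,a:d].reshape(-1,3); w=w[w[:,2]>lo]
            print(nm,len(w),np.median(w,0),w.min(0) if len(w) else 0,w.max(0) if len(w) else 0)
        print('bg z',np.nanmedian(W[260:300,270:400].reshape(-1,3),0))
E
python3 - <<'E'
import cv2,numpy as np
a=[cv2.imread(f'pics/top_{k}.png') for k in('rack','nest','box')]
b=[cv2.imread(f'pics/side_{k}.png') for k in('rack','nest','box')]
def row(l):
    l=[cv2.resize(x,(266,int(x.shape[0]*266/x.shape[1]))) for x in l];h=max(x.shape[0] for x in l)
    return np.hstack([cv2.copyMakeBorder(x,0,h-x.shape[0],0,0,0) for x in l])
cv2.imwrite('pics/m.png',np.vstack([row(a),row(b)]))
E
```

```text
tubeA 92 [0.52595174 0.0447472  0.09458766] [0.51713764 0.03523866 0.07060474] [0.53746681 0.05546658 0.09835662]
tubeB 99 [ 0.5424174  -0.01722186  0.12987661] [ 0.53275477 -0.02799266  0.10401479] [ 0.55461686 -0.0064775   0.13429569]
tubeC 92 [ 0.55851968 -0.07997602  0.09469891] [ 0.54881778 -0.08944486  0.07030973] [ 0.57053695 -0.06949637  0.10075707]
nestblk 595 [ 0.56028413 -0.26508881  0.09473432] [ 0.53057408 -0.29420812  0.08517068] [ 0.59138209 -0.23410203  0.10041135]
plunger 301 [0.5198346  0.28016139 0.09604128] [0.49940096 0.25940795 0.08834101] [0.54214161 0.30202257 0.1018707 ]
post 43 [0.52390086 0.29900035 0.09540857] [0.50592366 0.29563213 0.07685784] [0.53303198 0.32878571 0.10022256]
bg z [ 3.90956917e-01 -1.84405647e-02  2.54144223e-04]
```

View pics/m.png

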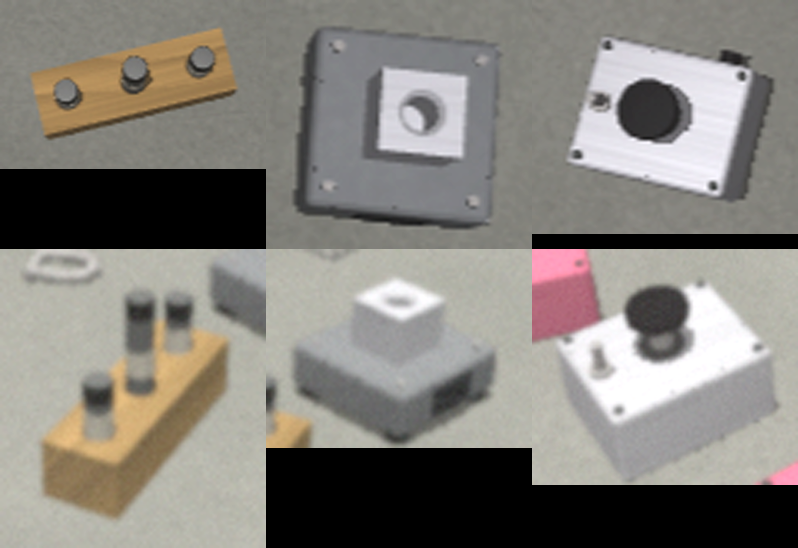

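Run:
```python
from h import *
c=dict(np.load('top0.npz')); W=cloud(c)
def face(nm,roi,z,tol=.006,fill=True):
    a,b,d,e=roi
    m=np.zeros((400,640),np.uint8); m[b:e,a:d]=(np.abs(W[b:e,a:d,2]-z)<tol)
    cs,_=cv2.findContours(m,cv2.RETR_EXTERNAL,cv2.CHAIN_APPROX_NONE)
    k=max(cs,key=cv2.contourArea)
    P=np.array([pt(c,*q[0],z=z)[:2] for q in k])*1000
    (cx,cy),r=cv2.minEnclosingCircle(P.astype(np.float32))
    rr=cv2.minAreaRect(P.astype(np.float32)); el=cv2.fitEllipse(P.astype(np.float32))
    f=np.zeros_like(m);cv2.drawContours(f,[k],-1,1,-1);v,u=np.nonzero(f)
    cen=pt(c,u.mean(),v.mean(),z)
    print(nm,len(P),'centroid',cen.round(4),'circ',cx,cy,r,'rect',np.round(rr[0],1),np.round(rr[1],1),rr[2],'medz',np.median(W[f>0][:,2]))
face('B',(322,195,350,225),.13)
face('A',(295,205,320,230),.095)
face('C',(352,193,376,216),.095)
face('nest',(425,180,470,225),.095)
face('plg',(185,205,222,238),.096)
face('rack',(280,180,390,250),.05,.005)
face('base',(400,170,480,245),.05,.005)
face('box',(165,185,250,260),.06,.005)
face('post',(178,205,195,228),.084,.005)
# nest hole: intensity inside block
g=c['pixels'].astype(int).sum(2)
np.set_printoptions(linewidth=250)
print(g[190:218,433:462:1]//3)
for n,s in(('caster',(262,100,300,142)),('shack',(375,100,415,142))):
    w=W[s[1]:s[3],s[0]:s[2]].reshape(-1,3);w=w[w[:,2]>.01];print(n,w.min(0),w.max(0))
# nest in side cam
```

```text
B 28 centroid [ 0.5435 -0.0173  0.13  ] circ 543.53076171875 -17.224754333496094 11.085022926330566 rect [543.5 -17.2] [21.2 21.4] 63.600135803222656 medz 0.1303101650091502
A 26 centroid [0.5278 0.0455 0.095 ] circ 527.73681640625 45.50849914550781 11.099588394165039 rect [527.2  45.3] [20.2 20. ] 0.7485567927360535 medz 0.09497764724578986
C 27 centroid [ 0.5595 -0.0801  0.095 ] circ 559.6885986328125 -79.18419647216797 11.662960052490234 rect [559.7 -79.2] [20.4 20.1] 0.4192678928375244 medz 0.09510413294770967
nest 99 centroid [ 0.5605 -0.2645  0.095 ] circ 560.0164794921875 -263.3994445800781 39.61259078979492 rect [ 560.6 -264.2] [57.9 57. ] 84.53108978271484 medz nan
plg 53 centroid [0.52   0.2803 0.096 ] circ 520.4721069335938 279.84332275390625 22.098276138305664 rect [520.6 280.7] [43.  40.4] 2.832052707672119 medz nan
rack 206 centroid [ 0.5437 -0.0174  0.05  ] circ 544.36181640625 -17.435585021972656 99.22473907470703 rect [543.8 -17.5] [ 62.6 189.9] 14.12479019165039 medz nan
base 212 centroid [ 0.5593 -0.264   0.05  ] circ 559.62548828125 -264.4642333984375 87.822868347
[... 3189 characters left out ...]
145 144 144 143 144 143 142 143 142 141 141 140 140 105  85  85]
 [ 90 134 146 146 145 146 146 146 146 145 144 144 144 144 144 143 144 145 145 145 146 146 145 145 144 145 108  86  86]
 [ 59  76  82  82  97 102 117 123 123 139 145 144 145 145 145 146 146 145 146 145 144 143 143 143 143 144 107  87  86]
 [ 60  61  62  61  61  60  60  60  60  61  63  76  81  82  97 117 123 123 137 144 143 144 144 144 144 143 107  86  85]
 [ 61  61  61  61  61  61  60  61  60  60  60  61  61  61  60  60  60  60  62  62  76  82  81  96 101 112  96  85  86]]
caster [0.74605452 0.10317664 0.01000512] [0.7927532  0.14417624 0.07776943]
shack [ 0.74182485 -0.20022506  0.0100065 ] [ 0.81507062 -0.13343326  0.01756152]
```

Call:
play_rows(steps="1 -1 0 0 0 0 0.55;2 -2 0 0 0 0 0.55;2.9 -2.6 0 0 0 0 0.55;2.9 -2.6 0 0 0 0 0.55;2.9 -2.6 0 0 0 0 0.55;2.9 -2.6 0 0 0 0 0.55;2.9 -2.6 0 0 0 0 0.55;2.9 -2.6 0 0 0 0 0.55;2.9 -2.6 0 0 0 0 0.55;2.9 -2.6 0 0 0 0 0.55;2.9 -2.6 0 0 0 0 0.55;2.9 -2.6 0 0 0 0 0.55", grip_force=40)

```text
time_s: 1.3
ee_pos: [0.3925, -0.2445, 0.1985]
orientation: [0.0, 0.992, 0.123, 0.0]
force: [1.5, -0.9, 0.4]
grip_width: 0.0465
```

```bash
cat >> h.py <<'E'
from scipy.spatial.transform import Rotation as Ro
def delta(tx,ty,tz):
    s=observe(); w,x,y,z=s['orientation']; R=Ro.from_quat([x,y,z,w]).as_matrix()
    print('t',s['time_s'],'pos',s['ee_pos'].round(4),'F',s['force'].round(2),'w',round(s['grip_width'],4),'q',s['q'].round(3))
    print('tool axes',R.T.round(4).tolist()); print('tool delta cm',(R.T@(np.array([tx,ty,tz])-s['ee_pos'])*100).round(2))
    tgt=np.array([[np.cos(np.radians(14.12)),np.sin(np.radians(14.12)),0],[np.sin(np.radians(14.12)),-np.cos(np.radians(14.12)),0],[0,0,-1]]).T
    print('rot deg',np.degrees(Ro.from_matrix(R.T@tgt).as_rotvec()).round(2))
E
python3 - <<'E'
from h import *
c=dict(np.load('top0.npz'));print(pt(c,446.7,203.7,z=.095))
delta(.5436,-.0173,.198)
E
```

```text
[ 0.56062672 -0.26597006  0.095     ]
t 1.3 pos [ 0.3925 -0.2445  0.1985] F [ 1.46 -0.85  0.38] w 0.0465 q [ 0.597  0.27  -0.202  2.004  0.07   0.875 -0.967]
tool axes [[0.9696, 0.2446, 0.0], [0.2446, -0.9696, 0.0001], [0.0, -0.0001, -1.0]]
tool delta cm [ 20.21 -18.34   0.05]
rot deg [ 0.01 -0.    0.04]
```

Call:
play_rows(steps="2.8 -2.55 0 0 0 0 0.55;2.8 -2.55 0 0 0 0 0.55;2.8 -2.55 0 0 0 0 0.55;2.8 -2.55 0 0 0 0 0.55;2.8 -2.55 0 0 0 0 0.55;2.8 -2.55 0 0 0 0 0.55;2 -1.8 0 0 0 0 0.55;1.4 -1.2 0 0 0 0 0.55;0 0 0 0 0 0 0.55;0 0 0 0 0 0 0.55;0 0 0 0 0 0 0.55")

```text
time_s: 2.4
ee_pos: [0.5426, -0.0206, 0.1985]
orientation: [0.0, 0.992, 0.123, -0.0]
force: [-0.1, 0.1, -0.7]
grip_width: 0.047
```

Run:
```python
from h import *
delta(.5436,-.0173,.091)
for n in('top','side'):
    c=capture(n);save(n+'1.png',c)
```

```text
t 2.4 pos [ 0.5426 -0.0206  0.1985] F [-0.09  0.11 -0.68] w 0.047 q [ 0.15   0.404 -0.294  1.806  0.14   0.952 -1.528]
tool axes [[0.9699, 0.2435, -0.0005], [0.2435, -0.9699, 0.0003], [-0.0004, -0.0004, -1.0]]
tool delta cm [ 0.18 -0.3  10.75]
rot deg [ 0.02  0.03 -0.02]
```

View pics/side1.png

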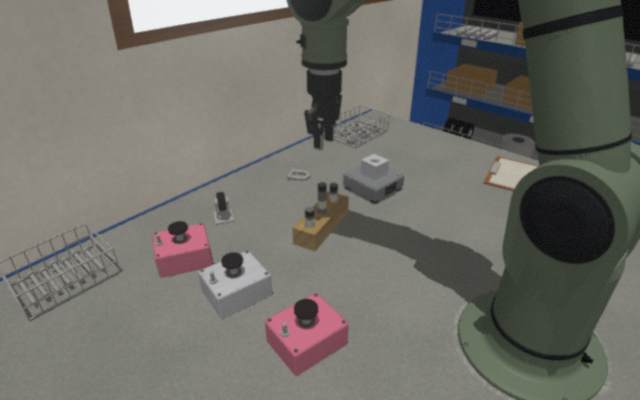

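The side view shows the half-open gripper above the tall tube (fingertips about (320,140), tube about (322,190)) and nothing disturbed. I'll go down next.

Call:
play_rows(steps="0.18 -0.3 1 0 0 0 0.55;0 0 2 0 0 0 0.55;0 0 2 0 0 0 0.55;0 0 2 0 0 0 0.55;0 0 2 0 0 0 0.55;0 0 1 0 0 0 0.55;0 0 0.75 0 0 0 0.55;0 0 0 0 0 0 0.55;0 0 0 0 0 0 0.55")

```text
time_s: 3.4
ee_pos: [0.5446, -0.0165, 0.0915]
orientation: [0.0, 0.992, 0.123, 0.0]
force: [-0.1, -0.3, 0.6]
grip_width: 0.0469
```

Run:
```python
from h import *
delta(.5436,-.0173,.091)
for n in('side','top'):
    c=capture(n);cv2.imwrite('pics/'+n+'2.png',cv2.resize(c['pixels'][140:280,240:420,::-1],None,fx=4,fy=4))
```

```text
t 3.4 pos [ 0.5446 -0.0165  0.0915] F [-0.06 -0.25  0.61] w 0.0469 q [ 0.115  0.548 -0.264  1.897  0.207  0.723 -1.592]
tool axes [[0.9697, 0.2442, 0.0006], [0.2442, -0.9697, 0.0001], [0.0006, 0.0001, -1.0]]
tool delta cm [-0.12  0.05  0.05]
rot deg [ 0.   -0.03  0.01]
```

View pics/side2.png

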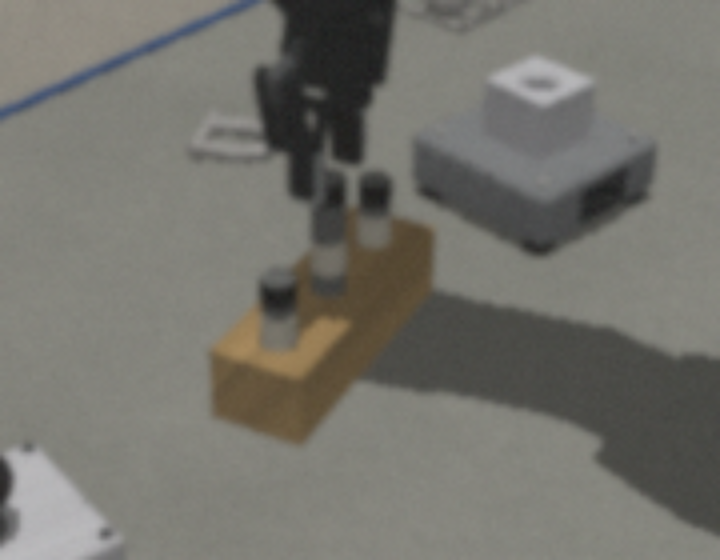

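View pics/top2.png

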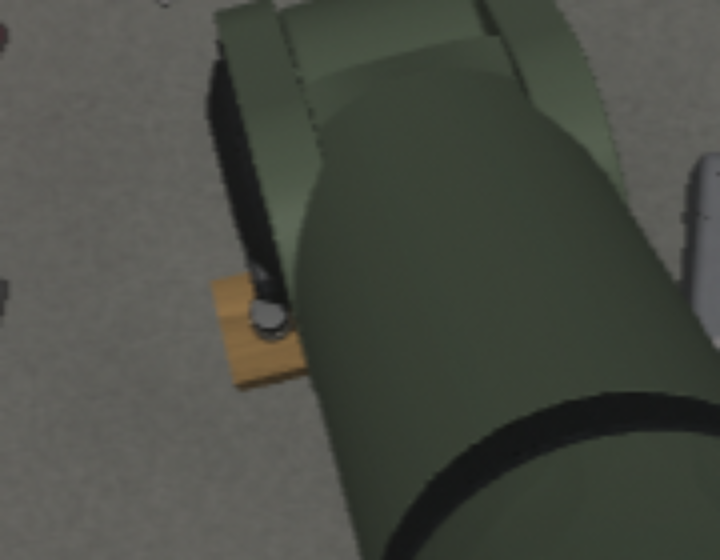

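Run:
```python
from h import *
s=capture('side');W=cloud(s);np.savez('side2.npz',**s)
for (u,v) in [(300,190),(300,170),(345,155),(328,180),(335,190),(375,180),(328,240),(345,100)]:
    uu,vv=240+u//4,140+v//4
    print((u,v),s['pixels'][vv,uu],np.nanmedian(W[vv-1:vv+2,uu-1:uu+2].reshape(-1,3),0).round(3))
```

```text
(300, 190) [39 40 37] [0.535 0.016 0.139]
(300, 170) [39 39 37] [0.535 0.016 0.153]
(345, 155) [33 31 28] [ 0.551 -0.041  0.134]
(328, 180) [60 60 57] [ 0.537 -0.011  0.132]
(335, 190) [36 36 37] [ 0.537 -0.014  0.126]
(375, 180) [60 61 58] [ 0.556 -0.075  0.096]
(328, 240) [68 69 66] [ 0.537 -0.01   0.089]
(345, 100) [36 36 34] [ 0.549 -0.041  0.171]
```

Run:
```python
from h import *
s=dict(np.load('side2.npz'))
def proj(X): return cv2.projectPoints(np.array([X],float),cv2.Rodrigues(np.array(s['R']))[0],np.array(s['t']),s['K'],np.array(s['dist_coeffs'],float))[0].ravel()
for z in (.0915,.11,.135,.198): print(z,proj([.5446,-.0165,z]))
im=s['pixels'][140:215,285:345,::-1]
cv2.imwrite('pics/side3.png',cv2.convertScaleAbs(cv2.resize(im,None,fx=8,fy=8,interpolation=cv2.INTER_NEAREST),alpha=2.2))
W=cloud(s); sub=W[140:215,300:335]
dark=s['pixels'][140:215,300:335].sum(2)<135
P=sub[dark]; 
for z in np.arange(.08,.2,.01):
    q=P[(P[:,2]>z)&(P[:,2]<=z+.01)]; print(round(z,3),len(q),[q[:,i].min().round(3) for i in(0,1)]if len(q) else'',[q[:,i].max().round(3) for i in(0,1)]if len(q) else '')
```

```text
0.0915 [321.16340345 197.31816231]
0.11 [321.17086976 190.92624899]
0.135 [321.18127962 182.09805763]
0.198 [321.20925196 158.83725166]
0.08 27 [np.float64(0.517), np.float64(-0.076)] [np.float64(0.561), np.float64(0.055)]
0.09 9 [np.float64(0.515), np.float64(-0.075)] [np.float64(0.558), np.float64(0.056)]
0.1 0  
0.11 7 [np.float64(0.534), np.float64(-0.015)] [np.float64(0.54), np.float64(-0.009)]
0.12 9 [np.float64(0.533), np.float64(-0.019)] [np.float64(0.539), np.float64(-0.012)]
0.13 22 [np.float64(0.534), np.float64(-0.044)] [np.float64(0.556), np.float64(0.017)]
0.14 38 [np.float64(0.528), np.float64(-0.045)] [np.float64(0.56), np.float64(0.019)]
0.15 44 [np.float64(0.528), np.float64(-0.045)] [np.float64(0.561), np.float64(0.018)]
0.16 20 [np.float64(0.527), np.float64(-0.045)] [np.float64(0.556), np.float64(0.019)]
0.17 48 [np.float64(0.519), np.float64(-0.064)] [np.float64(0.559), np.float64(0.036)]
0.18 67 [np.float64(0.517), np.float64(-0.067)] [np.float64(0.548), np.float64(0.04)]
0.19 82 [np.float64(0.518), np.float64(-0.068)] [np.float64(0.552), np.float64(0.044)]
```

View pics/side3.png

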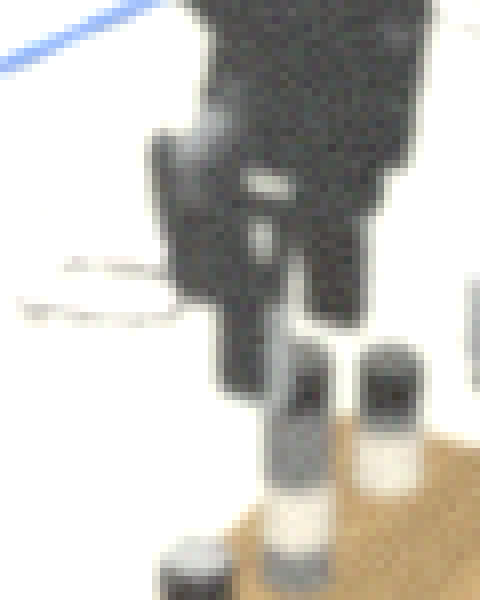

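The side view and its depth put the real fingertips at z≈0.134 (tips at about (315,189) in the full image), while the reported TCP is 0.0915. The tips are therefore about 42 mm short of the reported TCP. I'll go on the camera and check as I descend.

Call:
play_rows(steps="0 0 1 0 0 0 0.55;0 0 1 0 0 0 0.55;0 0 0 0 0 0 0.55;0 0 0 0 0 0 0.55")

```text
time_s: 3.95
ee_pos: [0.5441, -0.0165, 0.0706]
orientation: [-0.0, 0.992, 0.123, -0.0]
force: [0.3, -0.5, 0.4]
grip_width: 0.047
```

```bash
cat >> h.py <<'E'
def zoom(n,u0,v0,u1,v1,name,f=8,a=2.2):
    c=capture(n); cv2.imwrite('pics/'+name,cv2.convertScaleAbs(cv2.resize(c['pixels'][v0:v1,u0:u1,::-1],None,fx=f,fy=f,interpolation=cv2.INTER_CUBIC),alpha=a)); return c
E
python3 - <<'E'
from h import *
delta(.5436,-.0173,.05)
s=zoom('side',285,140,345,215,'side4.png');W=cloud(s); np.savez('side4.npz',**s)
dark=(s['pixels'].sum(2)<135)
for v in range(170,215,2): print(v,[(u,W[v,u].round(3).tolist()) for u in (312,315,318,326,329) if dark[v,u]])
E
```

```text
t 3.95 pos [ 0.5441 -0.0165  0.0706] F [ 0.31 -0.53  0.36] w 0.047 q [ 0.108  0.579 -0.255  1.909  0.221  0.681 -1.604]
tool axes [[0.9697, 0.2444, -0.0009], [0.2444, -0.9697, -0.0003], [-0.0009, 0.0001, -1.0]]
tool delta cm [-0.06  0.07  2.06]
rot deg [-0.02  0.05  0.02]
170 [(312, [0.519, 0.043, 0.202]), (315, [0.518, 0.034, 0.198]), (326, [0.556, -0.047, 0.152]), (329, [0.546, -0.047, 0.156])]
172 [(312, [0.519, 0.043, 0.197]), (315, [0.518, 0.034, 0.193]), (326, [0.553, -0.044, 0.149]), (329, [0.542, -0.042, 0.154])]
174 [(312, [0.521, 0.042, 0.19]), (315, [0.516, 0.037, 0.19]), (318, [0.531, 0.01, 0.174]), (326, [0.551, -0.041, 0.145]), (329, [0.543, -0.044, 0.147])]
176 [(312, [0.523, 0.039, 0.183]), (315, [0.515, 0.038, 0.186]), (326, [0.549, -0.04, 0.14]), (329, [0.541, -0.041, 0.143])]
178 [(312, [0.523, 0.039, 0.178]), (315, [0.517, 0.035, 0.179]), (326, [0.55, -0.041, 0.134]), (329, [0.543, -0.044, 0.135])]
180 [(312, [0.533, 0.028, 0.164]), (315, [0.519, 0.033, 0.172]), (326, [0.551, -0.042, 0.127]), (329, [0.54, -0.04, 0.133])]
182 [(312, [0.528, 0.034, 0.164]), (315, [0.519, 0.034, 0.167]), (318, [0.52, 0.022, 0.162]), (326, [0.549, -0.04, 0.123]), (329, [0.542, -0.042, 0.125])]
184 [(312, [0.527, 0.035, 0.159]), (315, [0.52, 0.033, 0.161]), (318, [0.521, 0.021, 0.155]), (329, [0.541, -0.041, 0.12])]
186 [(315, [0.521, 0.031, 0.154]), (326, [0.534, -0.022, 0.126]), (329, [0.541, -0.041, 0.114])]
188 [(315, [0.536, 0.015, 0.136])]
190 [(315, [0.536, 0.016, 0.131])]
192 [(315, [0.535, 0.017, 0.126])]
194 [(315, [0.535, 0.017, 0.12])]
196 []
198 []
200 []
202 []
204 []
206 []
208 []
210 []
212 [(312, [0.519, 0.045, 0.09])]
214 [(312, [0.517, 0.047, 0.086])]
```

View pics/side4.png

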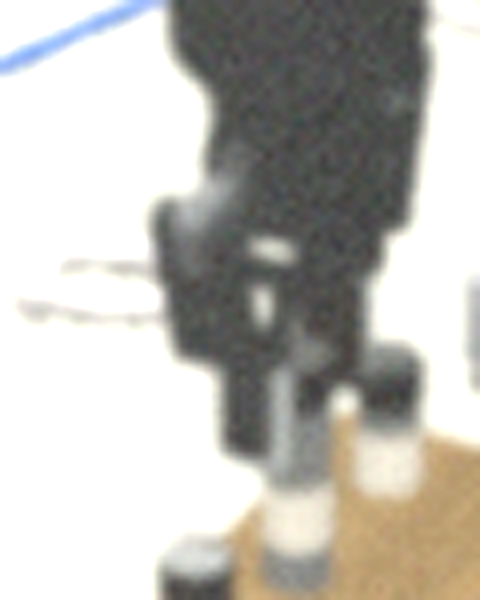

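Tips are now at z≈0.115, straddling the tube. I'll go down 2.2 cm more and grip.

Call:
play_rows(steps="0 0 1.1 0 0 0 0.55;0 0 1.1 0 0 0 0.55;0 0 0 0 0 0 0.55;0 0 0 0 0 0 0;0 0 0 0 0 0 0;0 0 0 0 0 0 0;0 0 0 0 0 0 0;0 0 0 0 0 0 0;0 0 0 0 0 0 0;0 0 0 0 0 0 0", grip_force=50)

```text
time_s: 5.0
ee_pos: [0.5444, -0.0166, 0.0491]
orientation: [0.0, 0.992, 0.123, 0.0]
force: [-0.2, -1.1, 1.2]
grip_width: 0.021
```

Run:
```python
from h import *
delta(.5436,-.0173,.05)
s=zoom('side',285,140,345,215,'side5.png')
```

```text
t 5.0 pos [ 0.5444 -0.0166  0.0491] F [-0.16 -1.15  1.22] w 0.021 q [ 0.099  0.613 -0.243  1.92   0.236  0.635 -1.617]
tool axes [[0.9697, 0.2442, 0.0003], [0.2442, -0.9697, 0.0001], [0.0003, 0.0, -1.0]]
tool delta cm [-0.1   0.05 -0.09]
rot deg [ 0.   -0.02  0.01]
```

View pics/side5.png

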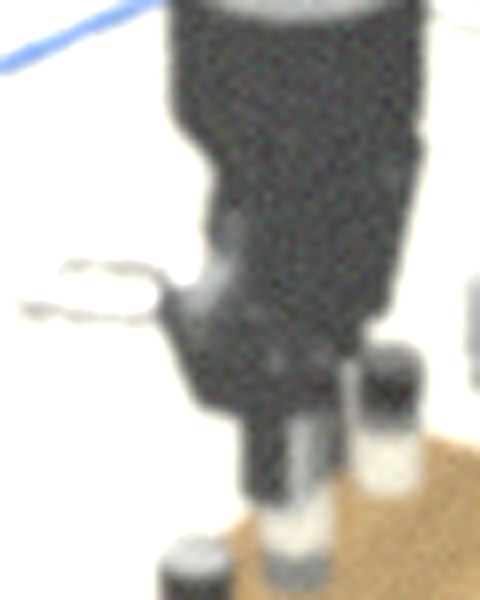

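The jaws stopped on the tube (width 21 mm). Now I'll lift it.

Call:
play_rows(steps="0 0 -0.5 0 0 0 0;0 0 -1 0 0 0 0;0 0 -1.5 0 0 0 0;0 0 -1.5 0 0 0 0;0 0 -1.5 0 0 0 0;0 0 -1.5 0 0 0 0;0 0 -1.5 0 0 0 0;0 0 -1.5 0 0 0 0;0 0 -1 0 0 0 0;0 0 -0.5 0 0 0 0;0 0 0 0 0 0 0;0 0 0 0 0 0 0")

```text
time_s: 6.25
ee_pos: [0.5441, -0.0166, 0.1686]
orientation: [-0.0, 0.992, 0.123, -0.0]
force: [0.6, -0.1, -0.1]
grip_width: 0.0209
```

Run:
```python
from h import *
delta(.5606,-.2648,.170)
c=capture('side');save('side6.png',c)
```

```text
t 6.25 pos [ 0.5441 -0.0166  0.1686] F [ 0.59 -0.07 -0.09] w 0.0209 q [ 0.139  0.442 -0.291  1.834  0.158  0.889 -1.55 ]
tool axes [[0.9697, 0.2442, -0.0006], [0.2442, -0.9697, -0.0002], [-0.0006, 0.0, -1.0]]
tool delta cm [-4.46 24.48 -0.14]
rot deg [-0.01  0.03  0.02]
```

View pics/side6.png

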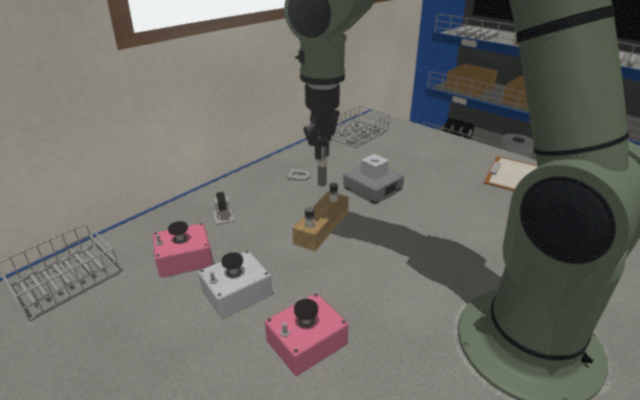

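Call:
play_rows(steps="-0.2 1 0 0 0 0 0;-0.4 2.4 0 0 0 0 0;-0.5 3 0 0 0 0 0;-0.6 3 0 0 0 0 0;-0.6 3 0 0 0 0 0;-0.6 3 0 0 0 0 0;-0.5 3 0 0 0 0 0;-0.5 3 0 0 0 0 0;-0.4 2 0 0 0 0 0;-0.1 1 0 0 0 0 0;0 0 0 0 0 0 0;0 0 0 0 0 0 0")

```text
time_s: 7.5
ee_pos: [0.5613, -0.2628, 0.1687]
orientation: [-0.0, 0.992, 0.123, -0.0]
force: [-0.2, 1.0, -1.1]
grip_width: 0.0206
```

Run:
```python
from h import *
delta(.5609,-.264,.1686)
s=zoom('side',330,90,420,210,'side7.png',f=5)
np.savez('side7.npz',**s)
t=zoom('top',400,150,500,250,'top7.png',f=5)
```

```text
t 7.5 pos [ 0.5613 -0.2628  0.1687] F [-0.25  0.96 -1.13] w 0.0206 q [ 0.503  0.552 -0.236  1.636  0.148  0.972 -1.106]
tool axes [[0.9695, 0.245, -0.0001], [0.245, -0.9695, -0.0008], [-0.0003, 0.0008, -1.0]]
tool delta cm [-0.06  0.1   0.01]
rot deg [-0.05  0.01  0.06]
```

View pics/side7.png

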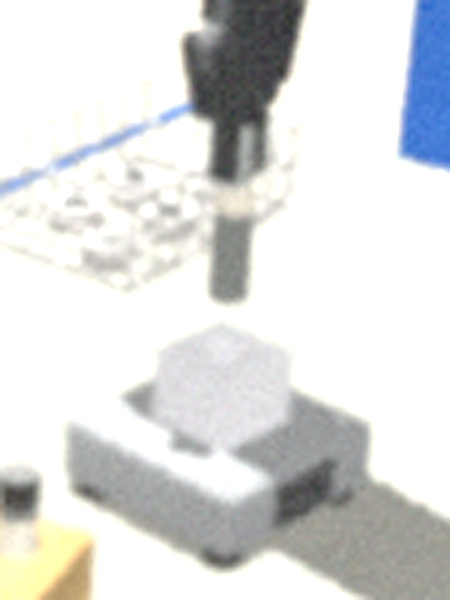

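View pics/top7.png

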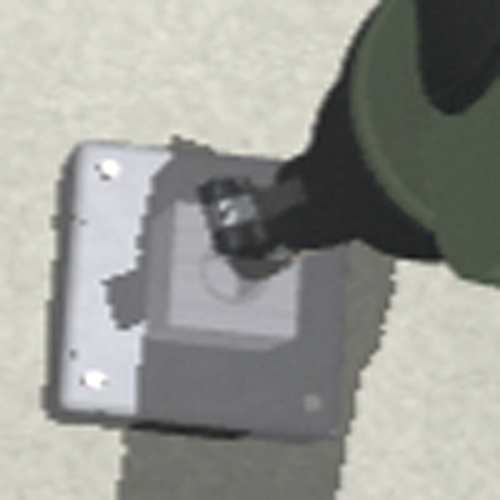

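Run:
```python
from h import *
s=dict(np.load('side7.npz')); s0=dict(np.load('side0.npz'))
def proj(X): return cv2.projectPoints(np.array([X],float),cv2.Rodrigues(np.array(s['R']))[0],np.array(s['t']),s['K'],np.array(s['dist_coeffs'],float))[0].ravel().round(2)
for z in(.095,.13,.15): print(z,proj([.5604,-.2645,z]))
g=s['pixels'].astype(int).sum(2)//3; g0=s0['pixels'].astype(int).sum(2)//3
for v in (138,140,142,144,146,148): print(v,g[v,368:386])
print('hole');
for v in range(154,169): print(v,g0[v,360:392])
```

```text
0.095 [374.59 159.82]
0.13 [375.4  148.75]
0.15 [375.87 142.27]
138 [115 109 100  91  79  66  61  61  61  61  63  71 102 122 126 128 127 128]
140 [111 111 106 102  84  66  60  60  63  59  61  74 106 124 125 127 126 127]
142 [120 121 124 112  85  64  61  61  60  65  61  81 109 124 128 125 125 126]
144 [125 123 121 108  82  67  62  60  63  63  64  80 111 122 124 126 127 125]
146 [126 125 122 105  77  64  59  62  61  59  66  91 112 125 125 126 126 125]
148 [125 125 122 105  77  63  65  63  64  63  68  92 116 123 127 125 123 127]
hole
154 [119 121 119 120 119 119 118 119 121 123 125 133 140 149 150 144 133 125
 122 119 120 117 116 120 117 118 116 115 116 114 116 118]
155 [119 117 118 117 121 118 122 124 129 134 143 150 160 164 166 160 156 146
 140 132 126 122 120 119 118 116 116 117 115 117 115 116]
156 [119 120 119 120 121 123 130 136 148 154 158 164 168 168 167 167 165 164
 156 153 144 135 125 122 118 117 118 116 115 115 117 115]
157 [117 120 122 125 132 143 148 156 160 165 165 167 166 163 168 166 166 165
 167 164 161 153 146 134 127 120 121 119 120 117 118 117]
158 [121 124 131 138 14
[... 761 characters left out ...]
 101 105 108 115 116 120]
164 [117 108 102 100 101  99 102  99 108 115 127 141 151 159 164 166 166 164
 157 147 134 125 115 108 100  99 101 101 110 114 120 120]
165 [112 108 103 103 100 100 101  99 101 101 107 115 127 135 147 157 155 147
 134 121 110 103 103  98  98 100  99 103 110 116 117 118]
166 [110 103 104 101 101  99  99 101 101 100  96 102 105 111 122 129 130 119
 109 102 101  99 102 101 102 100 100 107 110 118 119 119]
167 [110 104 102  99 103 102 101 104 101  98  98 100 102 103 106 108 107 103
 102 102 100  98 100  97 101 102 100 105 110 113 116 116]
168 [108 102 102 102 101 100 101 100 105 103 103 101 104 103 105 101 102 101
 100 101  99  99  99 100  99 100 102 103 110 116 115 114]
```

Side view: tube axis at column 375.4 at foot height, hole at 374.6. That matches the projected axis (375.4 and 374.6), so the tube is aligned. I'll lower it in stages.

Call:
play_rows(steps="-0.03 0.05 0.5 0 0 0 0;0 0 1 0 0 0 0;0 0 1 0 0 0 0;0 0 0.5 0 0 0 0;0 0 0 0 0 0 0;0 0 0.3 0 0 0 0;0 0 0.3 0 0 0 0;0 0 0.3 0 0 0 0;0 0 0.3 0 0 0 0;0 0 0 0 0 0 0")

```text
time_s: 8.6
ee_pos: [0.5609, -0.2644, 0.1266]
orientation: [-0.0, 0.992, 0.123, -0.0]
force: [0.0, -1.2, -1.2]
grip_width: 0.0209
```

Run:
```python
from h import *
delta(.5609,-.264,.094)
s=zoom('side',330,90,420,210,'side8.png',f=5)
```

```text
t 8.6 pos [ 0.5609 -0.2644  0.1266] F [ 0.01 -1.23 -1.21] w 0.0209 q [ 0.499  0.601 -0.228  1.671  0.165  0.889 -1.119]
tool axes [[0.9697, 0.2443, -0.0004], [0.2443, -0.9697, -0.0004], [-0.0005, 0.0002, -1.0]]
tool delta cm [ 0.01 -0.03  3.26]
rot deg [-0.02  0.03  0.02]
```

View pics/side8.png

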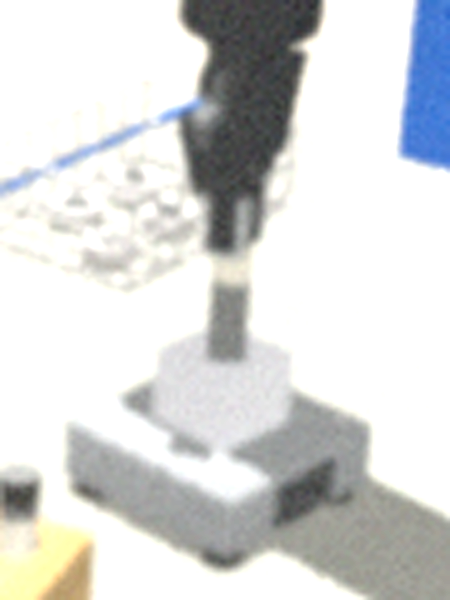

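The foot is below the mouth and the force is small, so the tube is in the hole. I'll keep lowering.

Call:
play_rows(steps="0 0 0.4 0 0 0 0;0 0 0.5 0 0 0 0;0 0 0.5 0 0 0 0;0 0 0.5 0 0 0 0;0 0 0.5 0 0 0 0;0 0 0.3 0 0 0 0;0 0 0.2 0 0 0 0;0 0 0 0 0 0 0;0 0 0 0 0 0 0")

```text
time_s: 9.55
ee_pos: [0.5612, -0.2644, 0.0981]
orientation: [0.0, 0.992, 0.123, 0.0]
force: [-0.3, -0.3, -0.7]
grip_width: 0.0206
```

Call:
play_rows(steps="0 0 0.1 0 0 0 0;0 0 0.1 0 0 0 0;0 0 0.1 0 0 0 0;0 0 0.1 0 0 0 0;0 0 0 0 0 0 0;0 0 0 0 0 0 0")

```text
time_s: 10.15
ee_pos: [0.5612, -0.2645, 0.0942]
orientation: [0.0, 0.992, 0.123, 0.0]
force: [0.3, 1.4, 2.5]
grip_width: 0.0208
```

Call:
play_rows(steps="0 0 0.1 0 0 0 0;0 0 0.05 0 0 0 0;0 0 0 0 0 0 0;0 0 0 0 0 0 0")

```text
time_s: 10.55
ee_pos: [0.5618, -0.2646, 0.094]
orientation: [0.0, 0.992, 0.123, 0.001]
force: [-4.7, 2.7, 23.4]
grip_width: 0.0208
```

The force rose to 23 N with no further descent at 0.094, the expected depth, so the tube is on the bottom. I'll relax slightly and release.

Call:
play_rows(steps="0 0 -0.1 0 0 0 0;0 0 0 0 0 0 0.6;0 0 0 0 0 0 0.6;0 0 0 0 0 0 0.6;0 0 0 0 0 0 0.6;0 0 0 0 0 0 0.6;0 0 0 0 0 0 0.6")

```text
time_s: 11.25
ee_pos: [0.5611, -0.2644, 0.0934]
orientation: [-0.0, 0.992, 0.123, -0.0]
force: [0.5, 0.9, -0.8]
grip_width: 0.0514
```

Call:
play_rows(steps="0 0 -0.5 0 0 0 0.6;0 0 -1.5 0 0 0 0.6;0 0 -2 0 0 0 0.6;0 0 -2 0 0 0 0.6;0 0 -2 0 0 0 0.6;0 0 -2 0 0 0 0.6;0 0 -1 0 0 0 0.6;0 0 0 0 0 0 0.6;0 0 0 0 0 0 0.6")

```text
time_s: 12.15
ee_pos: [0.5609, -0.2644, 0.2032]
orientation: [-0.0, 0.992, 0.123, -0.0]
force: [-0.6, 0.1, -0.9]
grip_width: 0.0513
```

Run:
```python
from h import *
delta(.520,.280,.205)
s=zoom('side',330,90,420,210,'side9.png',f=5)
s0=dict(np.load('side0.npz'));W=cloud(s)
g=s['pixels'].astype(int).sum(2)//3
for v in range(128,166,4): print(v,g[v,366:386],W[v,375].round(3))
```

```text
t 12.15 pos [ 0.5609 -0.2644  0.2032] F [-0.6   0.11 -0.85] w 0.0513 q [ 0.508  0.517 -0.24   1.6    0.136  1.042 -1.095]
tool axes [[0.9697, 0.2443, -0.0003], [0.2443, -0.9697, -0.0002], [-0.0004, 0.0001, -1.0]]
tool delta cm [  9.34 -53.79  -0.18]
rot deg [-0.01  0.02  0.02]
128 [104 110 108  99 100 104 107 108 107 103 107 109 101  98 102 111 111 109
 117 119] [ 0.802 -0.614  0.014]
132 [111 126 121 113 107 108 105  91  86  82  75  73  79  92 107 115 106  96
 104 106] [ 0.8   -0.614 -0.002]
136 [ 87  87  94 103 106 106  90  62  40  36  41  42  36  41  60 103 121 126
 125 127] [ 0.558 -0.255  0.173]
140 [112 114 107 111 107 108  88  59  41  35  33  35  37  50  86 114 124 126
 126 125] [ 0.557 -0.254  0.162]
144 [122 123 127 126 123 118  96  68  58  60  58  63  61  76 105 121 125 125
 126 126] [ 0.557 -0.255  0.149]
148 [124 125 125 125 123 112  89  70  62  63  60  62  68  84 110 121 122 123
 125 123] [ 0.554 -0.253  0.138]
152 [125 126 127 126 123 113 102 101 105 103 105 105 106 111 117 125 123 122
 123 121] [ 0.554 -0.254  0.125]
156 [119 114 112 110 105  96  89  90  98  99  99  95  95 104 112 118 119 123
 124 122] [ 0.555 -0.257  0.112]
160 [ 98 100  99  97  92  77  66  64  61  62  61  64  73  89  97 100 100 100
 103 101] [ 0.553 -0.256  0.1  ]
164 [101 101 102 101  98 102 101 101 101 101 101 102  98 104 102 101 101 103
 100 101] [ 0.55  -0.252  0.09 ]
```

View pics/side9.png

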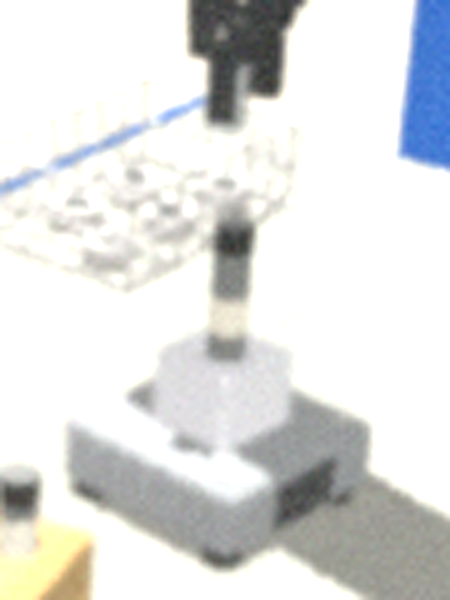

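The side view shows the tube upright and fully home, its top at z≈0.175, with the fingers clear above. Next I'll shut the gripper and travel to the silver box.

Call:
play_rows(steps="0.2 -1 0 0 0 0 0;0.4 -2.5 0 0 0 0 0;0.6 -3.5 0 0 0 0 0;0.6 -3.5 0 0 0 0 0;0.6 -3.5 0 0 0 0 0;0.6 -3.5 0 0 0 0 0;0.6 -3.5 0 0 0 0 0;0.6 -3.5 0 0 0 0 0;0.6 -3.5 0 0 0 0 0;0.6 -3.5 0 0 0 0 0;0.6 -3.5 0 0 0 0 0;0.6 -3.5 0 0 0 0 0")

```text
time_s: 13.4
ee_pos: [0.53, 0.127, 0.203]
orientation: [-0.0, 0.992, 0.123, -0.0]
force: [0.7, -0.3, -0.1]
grip_width: -0.0002
```

Call:
play_rows(steps="0.6 -3.5 0 0 0 0 0;0.6 -3.5 0 0 0 0 0;0.6 -3.5 0 0 0 0 0;0.6 -2.5 0 0 0 0 0;0.3 -1.5 0 0 0 0 0;0 0 0 0 0 0 0;0 0 0 0 0 0 0;0 0 0 0 0 0 0")

```text
time_s: 14.2
ee_pos: [0.522, 0.2708, 0.2034]
orientation: [0.0, 0.992, 0.122, -0.0]
force: [0.2, 0.6, -0.2]
grip_width: -0.0003
```

Run:
```python
from h import *
delta(.520,.280,.205)
s=zoom('side',180,150,290,310,'side10.png',f=4)
s=capture('side');W=cloud(s);np.savez('side10.npz',**s)
sub=W[150:310,180:290]; dk=s['pixels'][150:310,180:290].sum(2)<135
P=sub[dk&(sub[...,2]>.1)&(np.hypot(sub[...,0]-.52,sub[...,1]-.28)<.06)]
for z in np.arange(.1,.3,.005):
    q=P[(P[:,2]>z)&(P[:,2]<=z+.005)]
    if len(q): print(round(z,3),len(q),q.min(0).round(3),q.max(0).round(3))
```

```text
t 14.2 pos [0.522  0.2708 0.2034] F [ 0.17  0.59 -0.17] w -0.0003 q [-0.317  0.478 -0.371  1.681  0.197  1.02  -2.079]
tool axes [[0.9701, 0.2427, -0.0003], [0.2427, -0.9701, 0.0007], [-0.0001, -0.0007, -1.0]]
tool delta cm [ 0.03 -0.94 -0.17]
rot deg [ 0.04  0.02 -0.07]
0.245 9 [0.512 0.279 0.246] [0.525 0.284 0.25 ]
0.25 11 [0.511 0.278 0.251] [0.523 0.285 0.255]
0.255 13 [0.511 0.279 0.255] [0.52  0.285 0.259]
0.26 14 [0.511 0.279 0.26 ] [0.522 0.285 0.265]
0.265 16 [0.511 0.278 0.265] [0.523 0.285 0.269]
0.27 9 [0.512 0.277 0.271] [0.516 0.283 0.275]
0.275 7 [0.506 0.274 0.277] [0.513 0.283 0.28 ]
0.28 35 [0.502 0.259 0.28 ] [0.535 0.295 0.285]
0.285 69 [0.502 0.243 0.285] [0.529 0.303 0.29 ]
0.29 75 [0.501 0.237 0.29 ] [0.527 0.304 0.295]
0.295 66 [0.5   0.233 0.295] [0.533 0.31  0.3  ]
```

View pics/side10.png

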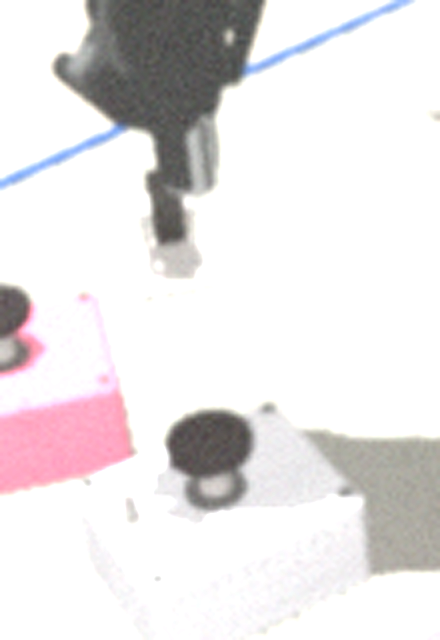

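The shut fingertips measure z≈0.244 with the TCP reported at 0.2034, the same 40 mm offset. They sit about 9 mm short of the plunger axis. I'll correct that and descend to well above the head.

Call:
play_rows(steps="0.03 -0.94 1 0 0 0 0;0 0 2 0 0 0 0;0 0 2 0 0 0 0;0 0 2 0 0 0 0;0 0 2 0 0 0 0;0 0 1.5 0 0 0 0;0 0 0.7 0 0 0 0;0 0 0 0 0 0 0;0 0 0 0 0 0 0")

```text
time_s: 15.2
ee_pos: [0.5201, 0.2817, 0.092]
orientation: [-0.0, 0.992, 0.123, 0.0]
force: [0.4, -0.0, 0.0]
grip_width: -0.0
```

Run:
```python
from h import *
delta(.520,.280,.06)
s=zoom('side',180,190,290,310,'side11.png',f=6)
s=capture('side');W=cloud(s);np.savez('side11.npz',**s)
sub=W[150:310,180:290]; dk=s['pixels'][150:310,180:290].sum(2)<135
P=sub[dk&(sub[...,2]>.08)&(np.hypot(sub[...,0]-.52,sub[...,1]-.28)<.06)]
for z in np.arange(.08,.2,.005):
    q=P[(P[:,2]>z)&(P[:,2]<=z+.005)]
    if len(q): print(round(z,3),len(q),q.min(0).round(3),q.max(0).round(3))
```

```text
t 15.2 pos [0.5201 0.2817 0.092 ] F [ 0.42 -0.04  0.03] w -0.0 q [-0.362  0.616 -0.337  1.77   0.269  0.8   -2.154]
tool axes [[0.9697, 0.2442, 0.0006], [0.2442, -0.9697, -0.0003], [0.0005, 0.0004, -1.0]]
tool delta cm [-0.05  0.16  3.2 ]
rot deg [-0.02 -0.04  0.01]
0.085 4 [0.5   0.285 0.088] [0.51  0.299 0.09 ]
0.09 42 [0.498 0.263 0.09 ] [0.534 0.302 0.095]
0.095 183 [0.499 0.264 0.095] [0.538 0.302 0.099]
0.135 6 [0.509 0.291 0.136] [0.522 0.293 0.14 ]
0.14 7 [0.511 0.291 0.141] [0.52  0.294 0.145]
0.145 9 [0.509 0.29  0.146] [0.521 0.294 0.15 ]
0.15 13 [0.51  0.289 0.15 ] [0.521 0.295 0.155]
0.155 6 [0.509 0.291 0.155] [0.519 0.293 0.158]
0.16 6 [0.509 0.288 0.16 ] [0.513 0.293 0.163]
0.165 6 [0.505 0.276 0.166] [0.512 0.293 0.17 ]
0.17 24 [0.5  0.27 0.17] [0.512 0.306 0.174]
0.175 64 [0.499 0.25  0.175] [0.526 0.309 0.18 ]
0.18 57 [0.5   0.247 0.18 ] [0.527 0.312 0.185]
0.185 46 [0.499 0.244 0.185] [0.528 0.318 0.19 ]
0.19 66 [0.497 0.241 0.19 ] [0.531 0.321 0.195]
0.195 75 [0.496 0.238 0.195] [0.531 0.329 0.2  ]
```

View pics/side11.png

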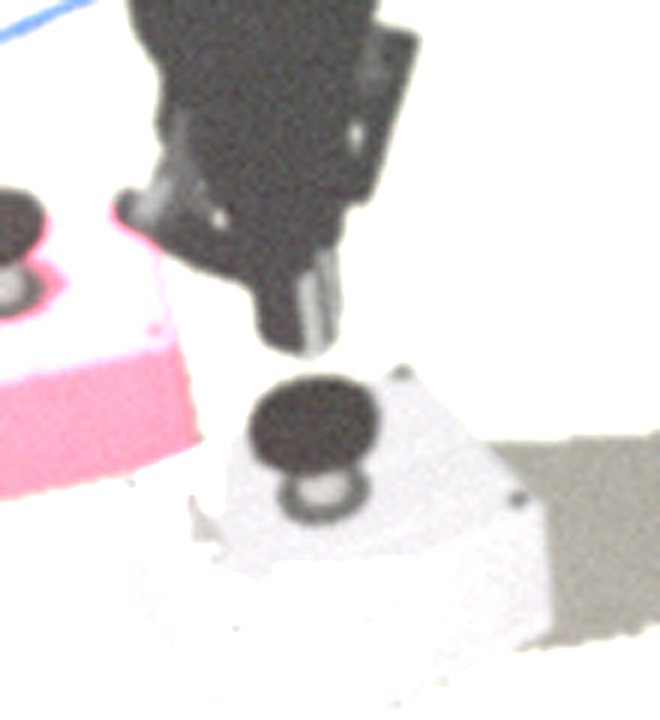

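Tips at z≈0.134 (about (232,248) in the full image), above the head at 0.096. I'll close most of the gap, then creep.

Call:
play_rows(steps="-0.05 0.16 0.5 0 0 0 0;0 0 1 0 0 0 0;0 0 1 0 0 0 0;0 0 0.4 0 0 0 0;0 0 0 0 0 0 0;0 0 0 0 0 0 0")

```text
time_s: 15.9
ee_pos: [0.5196, 0.2797, 0.0625]
orientation: [0.0, 0.992, 0.123, -0.0]
force: [-1.4, -0.9, 1.3]
grip_width: -0.0004
```

Call:
play_rows(steps="0 0 0.2 0 0 0 0;0 0 0.2 0 0 0 0;0 0 0 0 0 0 0;0 0 0 0 0 0 0")

```text
time_s: 16.3
ee_pos: [0.5198, 0.2799, 0.0586]
orientation: [-0.0, 0.992, 0.123, 0.0]
force: [-0.9, -0.7, 3.6]
grip_width: -0.0002
```

Run:
```python
from h import *
delta(.520,.280,.05)
F=[]
for i in range(4):
    s=capture('side');F.append(observe()['force'])
print(np.mean(F,0))
zoom('side',195,215,275,310,'side12.png',f=6)
```

```text
t 16.3 pos [0.5198 0.2799 0.0586] F [-0.95 -0.75  3.61] w -0.0002 q [-0.371  0.661 -0.321  1.791  0.293  0.736 -2.171]
tool axes [[0.9697, 0.2443, 0.0003], [0.2443, -0.9697, -0.0002], [0.0002, 0.0003, -1.0]]
tool delta cm [ 0.02 -0.01  0.86]
rot deg [-0.01 -0.02  0.02]
[-0.6155719   0.44086955  3.25397699]
```

View pics/side12.png

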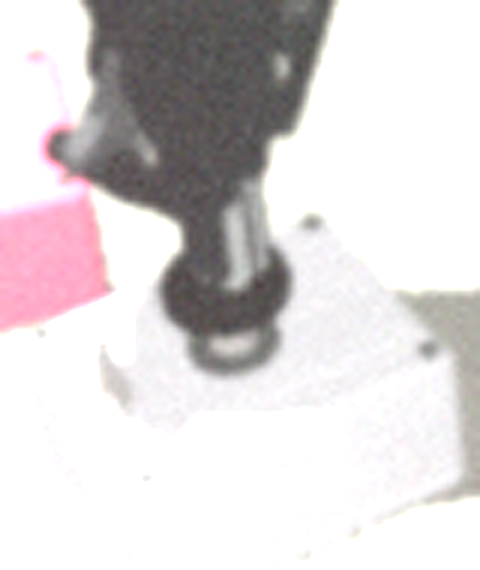

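Contact is made at about 3.3 N. I'll measure the head's height directly by depth on the rim, compared with the released state.

```bash
cat >> h.py <<'E'
def head():
    out=[]
    for i in range(3):
        s=capture('side');W=cloud(s);f=observe()['force'][2]
        r=np.hypot(W[...,0]-.52,W[...,1]-.28)
        dk=s['pixels'].sum(2)<150
        m=dk&(r>.013)&(r<.0205)&(W[...,2]>.065)&(W[...,2]<.11)
        z=W[m][:,2]; h,e=np.histogram(z,bins=np.arange(.065,.11,.0005))
        out.append((len(z),np.median(z).round(4),f.round(2)))
        # lower silhouette of head: bottom dark row in col range
        v,u=np.nonzero(dk[:, :]&(r<.024)&(W[...,2]>.06)&(W[...,2]<.105))
        out.append(('rows',v.min(),v.max(),'cols',u.min(),u.max()))
    t=capture('top')
    return out
E
python3 - <<'E'
from h import *
import h
for n in('side0.npz','side11.npz'):
    s=dict(np.load(n)); h.capture=lambda x:s; print(n,h.head()[:2])
from rig import capture as cc
h.capture=cc
print(h.head())
s0=dict(np.load('side0.npz'));s=cc('side')
import numpy as np
a=s0['pixels'].astype(int).sum(2)//3;b=s['pixels'].astype(int).sum(2)//3
for v in range(250,282): print(v,a[v,228:238],b[v,228:238])
E
```

```text
side0.npz [(106, np.float64(0.0967), np.float64(4.34)), ('rows', np.int64(253), np.int64(273), 'cols', np.int64(222), np.int64(241))]
side11.npz [(114, np.float64(0.0964), np.float64(4.34)), ('rows', np.int64(253), np.int64(268), 'cols', np.int64(222), np.int64(241))]
[(100, np.float64(0.0919), np.float64(3.48)), ('rows', np.int64(258), np.int64(271), 'cols', np.int64(223), np.int64(242)), (102, np.float64(0.0918), np.float64(3.5)), ('rows', np.int64(258), np.int64(270), 'cols', np.int64(223), np.int64(242)), (95, np.float64(0.0919), np.float64(4.09)), ('rows', np.int64(258), np.int64(270), 'cols', np.int64(222), np.int64(242))]
250 [116 115 116 117 117 115 115 116 116 119] [40 39 38 49 66 82 85 72 64 78]
251 [114 112 110 108 111 108 106 107 109 111] [38 40 39 48 69 88 88 78 63 80]
252 [105  93  88  83  78  78  78  79  83  93] [38 40 40 45 66 89 91 81 66 74]
253 [74 61 57 53 53 52 49 49 57 66] [38 37 42 45 63 88 92 81 65 70]
254 [48 42 42 41 43 38 39 41 43 41] [43 41 40 44 58 86 90 84 68 72]
255 [41 41 37 39 40 42 41 39 44 41] [42 38 40 43 57 82 91 84 69 65]
256 [39 39 37 38 38 40 42
[... 1142 characters left out ...]
62 72 82 79 80 75 65 58] [53 61 70 83 89 94 90 80 73 60]
274 [52 51 53 58 62 65 62 61 56 54] [54 54 56 66 69 71 69 64 60 58]
275 [57 51 52 50 55 55 52 52 52 55] [63 58 53 58 57 59 55 57 57 63]
276 [78 66 56 54 52 57 58 57 67 78] [79 69 60 58 58 62 60 66 73 81]
277 [113 104  83  74  72  76  82  94  98 110] [107  95  86  82  80  83  87  88  98 106]
278 [159 150 127 113 115 116 124 138 135 149] [109 109 107 106 109 105 106 105 109 113]
279 [168 166 160 158 157 157 160 163 162 167] [111 111 111 112 109 110 111 109 113 111]
280 [169 170 169 169 170 169 170 168 170 170] [114 111 112 112 112 110 112 113 113 112]
281 [169 171 171 172 170 169 172 169 173 173] [111 111 113 112 115 111 111 116 114 117]
```

Depth gives 4.6 mm of travel and the force gives about 5 mm, so they agree. I need about 7.3 mm more, in small steps.

Call:
play_rows(steps="0 0 0.2 0 0 0 0;0 0 0.2 0 0 0 0;0 0 0 0 0 0 0;0 0 0 0 0 0 0")

```text
time_s: 17.2
ee_pos: [0.5198, 0.2798, 0.0545]
orientation: [-0.0, 0.992, 0.123, 0.0]
force: [1.2, -0.3, 5.2]
grip_width: 0.0001
```

Run:
```python
from h import *
print(head()); delta(.52,.28,.05)
```

```text
[(105, np.float64(0.0879), np.float64(5.05)), ('rows', np.int64(258), np.int64(272), 'cols', np.int64(223), np.int64(242)), (107, np.float64(0.0879), np.float64(4.21)), ('rows', np.int64(259), np.int64(272), 'cols', np.int64(223), np.int64(242)), (108, np.float64(0.0878), np.float64(5.13)), ('rows', np.int64(258), np.int64(272), 'cols', np.int64(223), np.int64(242))]
t 17.4 pos [0.5198 0.2798 0.0546] F [0.9  0.7  5.23] w -0.0003 q [-0.373  0.667 -0.319  1.793  0.296  0.728 -2.174]
tool axes [[0.9697, 0.2443, 0.0002], [0.2443, -0.9697, -0.0001], [0.0002, 0.0002, -1.0]]
tool delta cm [ 0.02 -0.01  0.46]
rot deg [-0.01 -0.01  0.02]
```

Travel is now 8.6 mm by depth. I'll add 3.4 mm and hold for more than 3 s.

Call:
play_rows(steps="0 0 0.2 0 0 0 0;0 0 0.14 0 0 0 0;0 0 0 0 0 0 0;0 0 0 0 0 0 0;0 0 0 0 0 0 0")

```text
time_s: 17.9
ee_pos: [0.5198, 0.2798, 0.0512]
orientation: [-0.0, 0.992, 0.123, 0.0]
force: [0.1, 0.2, 6.0]
grip_width: 0.0003
```

Run:
```python
from h import *
print(head()); delta(.52,.28,.05)
s=zoom('side',180,210,290,310,'side13.png',f=6,a=1.5)
W=cloud(s);
r=np.hypot(W[...,0]-.5298,W[...,1]-.3256); m=(r<.008)&(W[...,2]>.07)&(W[...,2]<.1); print('post',m.sum(),W[m][:,2].max() if m.any() else 0)
```

```text
[(110, np.float64(0.0846), np.float64(5.93)), ('rows', np.int64(259), np.int64(274), 'cols', np.int64(223), np.int64(242)), (107, np.float64(0.0845), np.float64(5.56)), ('rows', np.int64(259), np.int64(274), 'cols', np.int64(223), np.int64(242)), (103, np.float64(0.0845), np.float64(6.85)), ('rows', np.int64(259), np.int64(273), 'cols', np.int64(223), np.int64(242))]
t 18.1 pos [0.5198 0.2798 0.0513] F [-0.74  1.22  6.76] w -0.0002 q [-0.374  0.672 -0.317  1.795  0.298  0.722 -2.176]
tool axes [[0.9697, 0.2442, 0.0003], [0.2442, -0.9697, -0.0001], [0.0002, 0.0002, -1.0]]
tool delta cm [ 0.02 -0.01  0.13]
rot deg [-0.01 -0.02  0.02]
post 32 0.08634542941312241
```

View pics/side13.png

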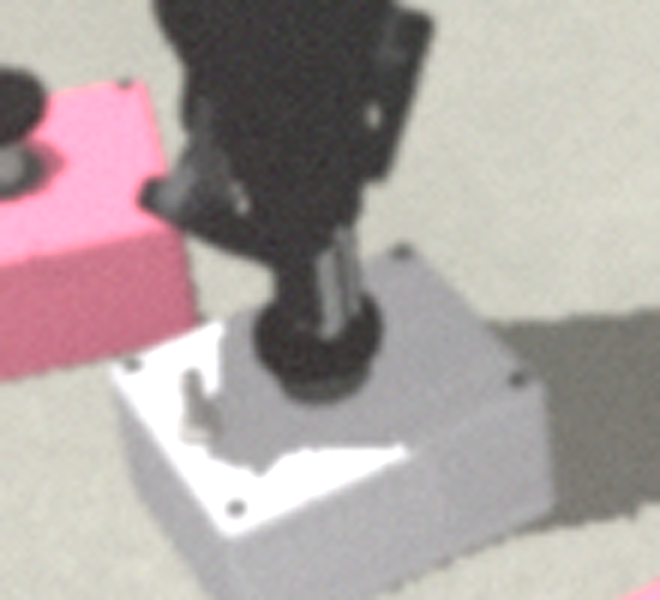

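The head's top is at z≈0.0845, level with the gauge post (0.084), with a push of about 6 N. I'll hold for over 3 s.

Call:
play_rows(steps="0 0 0 0 0 0 0;0 0 0 0 0 0 0;0 0 0 0 0 0 0;0 0 0 0 0 0 0;0 0 0 0 0 0 0;0 0 0 0 0 0 0;0 0 0 0 0 0 0;0 0 0 0 0 0 0;0 0 0 0 0 0 0;0 0 0 0 0 0 0;0 0 0 0 0 0 0;0 0 0 0 0 0 0")

```text
time_s: 19.35
ee_pos: [0.5198, 0.2798, 0.0512]
orientation: [-0.0, 0.992, 0.123, 0.0]
force: [0.3, 0.8, 5.9]
grip_width: -0.0001
```

Call:
play_rows(steps="0 0 0 0 0 0 0;0 0 0 0 0 0 0;0 0 0 0 0 0 0;0 0 0 0 0 0 0;0 0 0 0 0 0 0;0 0 0 0 0 0 0;0 0 0 0 0 0 0;0 0 0 0 0 0 0;0 0 0 0 0 0 0;0 0 0 0 0 0 0;0 0 0 0 0 0 0;0 0 0 0 0 0 0")

```text
time_s: 20.55
ee_pos: [0.5198, 0.2798, 0.0512]
orientation: [-0.0, 0.992, 0.123, 0.0]
force: [0.3, 0.9, 6.3]
grip_width: -0.0002
```

Call:
play_rows(steps="0 0 0 0 0 0 0;0 0 0 0 0 0 0;0 0 0 0 0 0 0;0 0 0 0 0 0 0;0 0 0 0 0 0 0;0 0 0 0 0 0 0;0 0 0 0 0 0 0;0 0 0 0 0 0 0;0 0 0 0 0 0 0;0 0 0 0 0 0 0;0 0 0 0 0 0 0;0 0 0 0 0 0 0")

```text
time_s: 21.75
ee_pos: [0.5198, 0.2799, 0.0512]
orientation: [-0.0, 0.992, 0.123, 0.0]
force: [0.4, 1.3, 6.2]
grip_width: 0.0002
```

Run:
```python
from h import *
print(head()); delta(.52,.28,.05)
c=capture('top');save('top14.png',c);W=cloud(c)
w=W[165:225,425:470].reshape(-1,3);w=w[w[:,2]>.168];print('tube top',len(w),((w.min(0)+w.max(0))/2).round(4),np.median(w,0).round(4))
c=capture('side');save('side14.png',c)
```

```text
[(115, np.float64(0.0846), np.float64(5.98)), ('rows', np.int64(259), np.int64(273), 'cols', np.int64(223), np.int64(242)), (112, np.float64(0.0845), np.float64(6.0)), ('rows', np.int64(259), np.int64(273), 'cols', np.int64(223), np.int64(242)), (104, np.float64(0.0848), np.float64(6.92)), ('rows', np.int64(259), np.int64(273), 'cols', np.int64(223), np.int64(242))]
t 21.95 pos [0.5198 0.2798 0.0512] F [-0.15  0.32  6.71] w -0.0002 q [-0.374  0.672 -0.317  1.795  0.298  0.722 -2.176]
tool axes [[0.9697, 0.2443, 0.0002], [0.2443, -0.9697, -0.0001], [0.0002, 0.0001, -1.0]]
tool delta cm [ 0.02 -0.01  0.12]
rot deg [-0.01 -0.01  0.02]
tube top 98 [ 0.5604 -0.2646  0.1733] [ 0.5606 -0.2642  0.175 ]
```

View pics/side14.png

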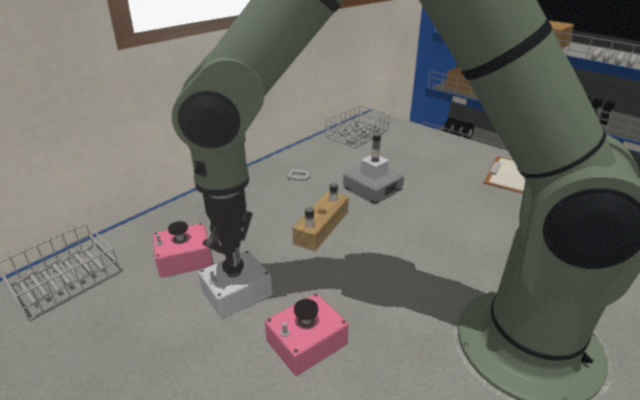

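The tube stands in the nest at (375,150), its top at 0.175 and on the hole's axis. The plunger is held at about 12 mm, and the short tubes and shackle are where they were. I'm handing in now.

Run:
```python
from rig import finish_job
print(finish_job())
```

```text
the job is handed in; nothing more can be done
None
```

I moved the tall tube from the rack's middle hole into the jogger's nest and let go of it. I then pressed the silver box's plunger half-way with the shut fingers, held it for about 4 s and handed in at about 22 s while still pressing.

**Tube:** its top is at z = 0.175 m, the fully-home height, and within about 1 mm of the measured hole axis. It stands upright with the gripper well clear of it.

**Plunger:** the head is at z ≈ 0.0845 m against the gauge post's 0.084 m, about 12 mm of travel. The push is steady at about 6 N and the arm is not moving. The deepest travel seen was about 12 mm, well short of the trip.

**Disagreement found:** the fingertips seen in the side camera sit about 40 mm above the reported TCP height. When they touched the plunger, the offset came out nearer 33 mm. I set heights from the camera and the contact force rather than from the reported TCP.

**Not checked at the end:** the caster was hidden behind the arm in the last side view. It was in place in the view before the press, and the arm touched nothing near it. The short tubes and shackle looked unmoved by eye.

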